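# Slide the drive through the gap and under the magnifier

## Task

Push the rubber-edged drive with your fingertips, flat along the metal shelf and port end first, through the narrow gap between the magnifier stand's round base and the power strip, until the middle of its port end lies straight below the middle of the lens so that the port can be inspected. Slide it all the way without lifting or tipping it. Do not flip the strip's toggle switch, and leave the other loose things on the shelf where they are.

Things in the scene. Friction and masses are not known exactly. Their poses are not given: they have to be found in the camera images.
- shelf: Low slate grey sheet-metal desk shelf, 320 mm deep (x) by 700 mm long (y); its flat top is 70 mm above the desk, with a 24 mm high upstand along the rear (+x) edge only. Fixed. Origin on the desk below the centre of the shelf. Its +y axis is the direction in which the drive has to travel: the gap runs parallel to it, and the middle line of the gap is the line x = -30 mm in this frame.
- drive: Portable drive with a thick yellow rubber edge and a ribbed aluminium top, lying flat on the shelf: 78 mm wide (x) by 116 mm long (y) by 20 mm high, corners rounded at 10 mm radius, about 0.15 to 0.3 kg, loose. Origin at the centre of its underside; +y points to the port end (small dark socket and dark mark on the rim). It starts in front of the gap (towards the shelf's -y end), up to 25 mm to either side of the gap's middle line and turned up to about 17 degrees.
- drive_port (a point): Middle of the drive's port end face: 58 mm along the drive's +y from its origin, 10 mm above its underside.
- stand: Stainless steel magnifier stand, screwed to the shelf, same yaw as the shelf. Its round base is a disc of 65 mm radius, 16 mm high; origin at the centre of the disc's underside. A 14 mm thick column, 171 mm tall, stands on the disc at x = +30, y = +20 mm; from it a level rod at 140 mm height runs to the round lens ring (86 mm outside diameter, 12 mm high). The disc's -x edge is one side of the gap.
- lens (a point): Centre of the lens: in the stand's frame at x = -107 mm (above the middle line of the gap), y = +135 mm, 140 mm above the shelf top. Leave the fingers and hand clear of the ring.
- strip: White power strip, screwed to the shelf, same yaw as the shelf: 46 mm wide (x) by 230 mm long (y) by 26 mm high. Origin at the centre of its underside. Its +x side is the other side of the gap; between it and the disc of the stand the gap is 84 mm wide at the narrowest, level with the disc's centre (drive 78 mm). The strip is longer than the base and runs on past both sides of the narrowest place.
- switch_tip (a point): Tip of the small steel toggle on top of the strip near its +y end (85 mm from the strip's centre); it stands 43 mm above the shelf top.
- switch (a joint): Toggle angle in rad: 0 as it is set at the start, up to 0.7 flipped. It stays where it is pushed and must not be moved.
- drive_box: Clear plastic drive box shut by a steel wire spring clip, loose, 100 mm (x) by 75 mm (y) by 36 mm high, at the shelf's +y end. Origin at the centre of its underside. Not to be disturbed.
- loupe: Black eye loupe, loose, upright, 40 mm diameter, 36 mm high, on the rear of the shelf beyond the stand. Origin at the centre of its underside. Not to be disturbed.
- stick: Black memory stick, loose, lying flat, 19 mm by 55 mm by 9 mm high, near the rear upstand at the shelf's -y end. Origin at the underside of its 40 mm long body, from which a 15 mm metal plug sticks out to +y. Not to be disturbed.
Mind the look-alikes: they are no part of the job. There is more than one size of the drive; the one meant has the size given above.

How it is judged:
On the way:
1. the port end of the drive has come through the gap, the drive lying flat between the stand's base and the strip (y of drive_port in the frame of stand between 0.01 and 0.1 m and x of drive_port in the frame of stand between -0.119 and -0.095 m and angle between the y axis of drive and the y axis of shelf, either way round below 0.2 rad and z of drive in the frame of shelf below 0.076 m), for 0.1 s.
At the end, for the whole second after the job is handed in: The drive lies flat and still on the shelf, having come through the gap, with the middle of its port end within 15 mm (horizontally) of the point below the lens centre; the toggle is less than 0.2 rad from where it was and the drive box, loupe and memory stick are within 20 mm of where they stood (horizontal distance between drive_port and lens below 0.015 m and z of drive in the frame of shelf below 0.076 m and angle between drive's own z axis and vertical below 0.06 rad and linear speed of drive below 0.01 m/s and value of joint switch below 0.2 rad and distance of each of drive_box, loupe, stick from where it was at the start of the episode below 0.02 m); the robot touches nothing.
It fails at once if the drive is lifted more than 8 mm off the shelf (z of drive in the frame of shelf above 0.078 m).
It fails at once if the drive is tipped more than about 9 degrees (angle between drive's own z axis and vertical above 0.15 rad).
It fails at once if the strip's toggle is flipped (value of joint switch above 0.2 rad).
It fails at once if the drive box, loupe or memory stick is shifted more than 20 mm (distance of any of drive_box, loupe, stick from where it was at the start of the episode above 0.02 m).
It also fails if it takes over 51 s, if anything falls off the work surface, if the arm or the gripper's body presses on something with over 40 N, if the wrist force passes 120 N, or if a joint passes its speed limit or range.

## Robot

A 6-joint arm with a two-finger parallel gripper is mounted at the origin on the work surface. World frame = base frame: x ahead of the robot, y to its left, z up, the work surface at z = 0. Lengths are in m, angles in rad, forces in N, time in s.
With the tool pointing down it reaches from about 0.375 to 0.975 m from the base axis. Payload 3.8 kg.
Tool frame: the origin (TCP) lies at the very end of the fingers, on their centre line; the grasp point (between the pads) lies 19 mm behind it; z points along the fingers, x is the direction in which the jaws open and shut, and the axes are right-handed (so a half turn about z gives the same grasp; the last joint's range is limited). The gripper opens to 85 mm and grips with 20 to 120 N. Pads are 22 mm wide; open, the fingers measure 114 mm over their backs; the gripper's body (76 mm by 85 mm) begins 54 mm behind the grasp point. The pads swing forward as they close: fully open they stand 13 mm farther back than shut.
Start: joints at [-0.037, 0.264, 1.604, -0, 1.274, -0.037], TCP at [0.675, -0, 0.231] pointing down, gripper open.
Joint ranges: [-2.63, 2.63], [-0.94, 2.18], [0.31, 2.57], [-1.31, 4.45], [0, 2.66], [-2.55, 2.55]. Speed limits (rad/s): [2.57, 2.57, 3.14, 3.14, 3.14, 3.14].

## Interface

Orientations are given as a rotation vector (axis times angle).
In Python, from workcell import bot gives the robot as it stands.
- The arm moves only by the tool carry_out, never from a script. Its argument "deltas" is a list of rows, each an object with "delta_pos": the shift along the tool's x, y, z in m, a list of three; "dr": the turn, a rotation vector about the tool's x, y, z in rad, a list of three. A call has 1 to 10 rows; each row shifts and turns the commanded pose from where the row before left it, along the tool's axes as they then stand; what a row does not reach is not made up. A row lasts 1/8 s, in which the tool goes at most 62.5 mm and 10.7 degrees, less where a joint would pass 70% of its speed; a pose out of reach is approached as far as the arm can. A call is refused whole if a number of a shift passes 0.0625 or a number of a turn 0.188, either way. A call with a gripper value outside its range is refused whole. "grip" is the opening, from 0 (shut) to 1 (fully open), set as the call begins (left out, the last holds). The fingers move at their own pace and stop on an object; "force" is the grip in N (left out, the last holds). Time passes only in rows, so rows that do not move let the fingers close. It gives the time, the measured TCP pose, the force and the opening at its end, in the units of the state.
- bot.read_state(): the state, without advancing time (a new reading comes with each control period).
- bot.read_camera(name): name is "scene" or "side" or "wrist"; returns a dict with "frame" (480x640x3 uint8, red, green, blue), "K" (3x3 intrinsics, pixels), "xyz" and "attitude" of the camera in the world; the wrist camera has in their place "hand_eye" (4x4, takes a point from camera to tool coordinates, whose origin is the TCP and whose axes are the tool frame's). Camera axes: x right, y down, z forward; pixel columns grow to the right and rows downward; lengths in m; the calibration is good to about 2 mm. A picture is of the moment at which its call begins: read the wrist's pose just before it. There is no depth.
- bot.finish_job(): hands the job in, once; it reports no verdict.
The state is a dict: "time": time; "q": joint angles; "joint_vel": joint speeds; "joint_torque": joint torques, N m; "tool_pos": TCP position; "tcp_rot": TCP orientation; "wrist_force": force on the tool from outside, world axes, zero at the start; "torque": the same for the moment, N m; "width": opening from 0.0 (shut) to 1.0 (fully open).
Only numpy, scipy, OpenCV 4.12 (cv2) and the standard library are available. Lean on these libraries where they do the work, as an engineer would, in place of code of your own. Each camera call takes 0.05 s, during which the arm holds its last target.

## Working session

There is one attempt and no reset: what is moved stays moved. The work goes in short steps, Python scripts to look and compute and a tool call to move; the robot and the scene stay as the last step left them, time stands still between calls to the robot, and variables do not carry over. Pictures are saved under pics/ and viewed, and the job is handed in when it is done.

Besides the shell and the picture viewer there is one more tool, called after ">>>" in YAML: its name, and indented under it one key for each argument. carry_out: Moves the arm, as the interface text tells. Its arguments: {"type":"object","properties":{"deltas":{"type":"array"},"grip":{"type":"number"},"force":{"type":"number"}},"required":["deltas"]}

```bash
ls; mkdir -p pics; python3 - <<'E'
from workcell import bot
import cv2
print(bot.read_state())
for n in ["scene","side","wrist"]:
    d=bot.read_camera(n); cv2.imwrite(f"pics/{n}0.png",d["frame"][:,:,::-1])
    print(n,{k:v for k,v in d.items() if k!="frame"})
E
```

```text
pics
{'time': 0.0, 'q': array([-3.69163654e-02,  2.64763635e-01,  1.60536900e+00,  2.37027326e-05,
        1.27368721e+00, -3.69012346e-02]), 'joint_vel': array([-0.00071135,  0.00190437, -0.00034365,  0.00145707, -0.00097596,
       -0.00046951]), 'joint_torque': array([ 6.10465631e-04, -5.15121067e+01, -3.67308676e+01, -4.07824507e-05,
        1.31324201e-02,  1.46811578e-05]), 'tool_pos': array([6.74276171e-01, 2.17231328e-05, 2.29957652e-01]), 'tcp_rot': array([-3.14148588e+00,  3.47058063e-05,  3.49465435e-03]), 'wrist_force': array([0.51261309, 0.18026721, 0.53764811]), 'torque': array([0.02689702, 0.04348069, 0.03502363]), 'width': 0.9980324591475905}
scene {'K': array([[575.96207792,   0.        , 318.13999475],
       [  0.        , 575.96207792, 236.79764078],
       [  0.        ,   0.        ,   1.        ]]), 'xyz': array([1.30865509, 0.13342141, 0.87691566]), 'attitude': array([-1.65290332, -1.8537723 ,  0.78110724])}
side {'K': array([[458.57746921,   0.        , 321.68500855],
       [  0.        , 458.57746921, 241.58783808],
       [  0.        ,   0.        ,   1.        ]]), 'xyz': array([0.32688713, 0.87813192, 0.72793827]), 'attitude': array([-0.34230593,  2.65271993, -1.39854593])}
wrist {'K': array([[357.97566627,   0.        , 314.32096526],
       [  0.        , 357.97566627, 242.14384999],
       [  0.        ,   0.        ,   1.        ]]), 'hand_eye': array([[ 9.99999764e-01, -6.71557364e-04, -1.41606777e-04,
        -5.72337500e-04],
       [ 6.83485084e-04,  9.55684748e-01,  2.94391227e-01,
        -7.45413067e-02],
       [-6.23691595e-05, -2.94391254e-01,  9.55684982e-01,
        -1.42314625e-01],
       [ 0.00000000e+00,  0.00000000e+00,  0.00000000e+00,
         1.00000000e+00]])}
```

View pics/scene0.png

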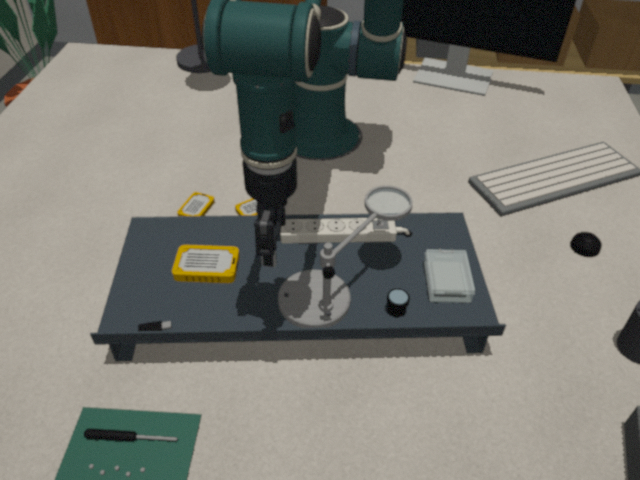

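View pics/side0.png

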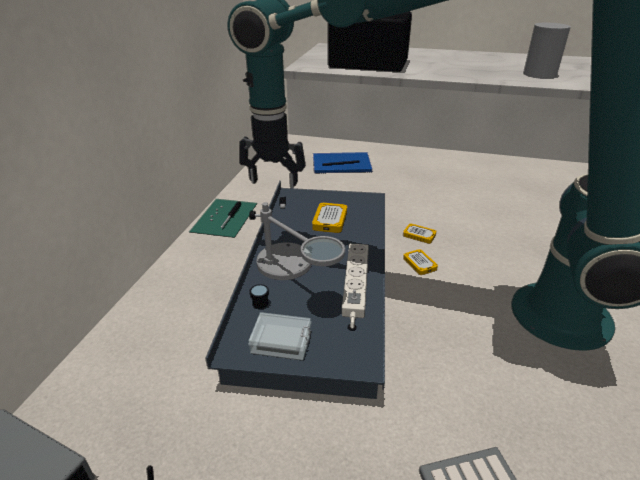

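View pics/wrist0.png

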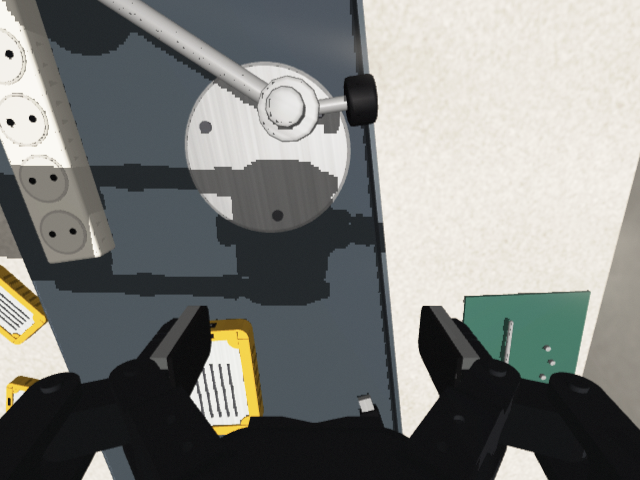

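```bash
python3 - <<'E'
import cv2
s=cv2.imread("pics/scene0.png")
cv2.imwrite("pics/c1.png",cv2.resize(s[200:360,80:300],None,fx=3.6,fy=3.6,interpolation=cv2.INTER_CUBIC))
cv2.imwrite("pics/c2.png",cv2.resize(s[170:350,290:510],None,fx=3.3,fy=3.3,interpolation=cv2.INTER_CUBIC))
s=cv2.imread("pics/side0.png")
cv2.imwrite("pics/c3.png",cv2.resize(s[180:400,200:400],None,fx=2.7,fy=2.7,interpolation=cv2.INTER_CUBIC))
E
```

```text
(no output)
```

View pics/c1.png

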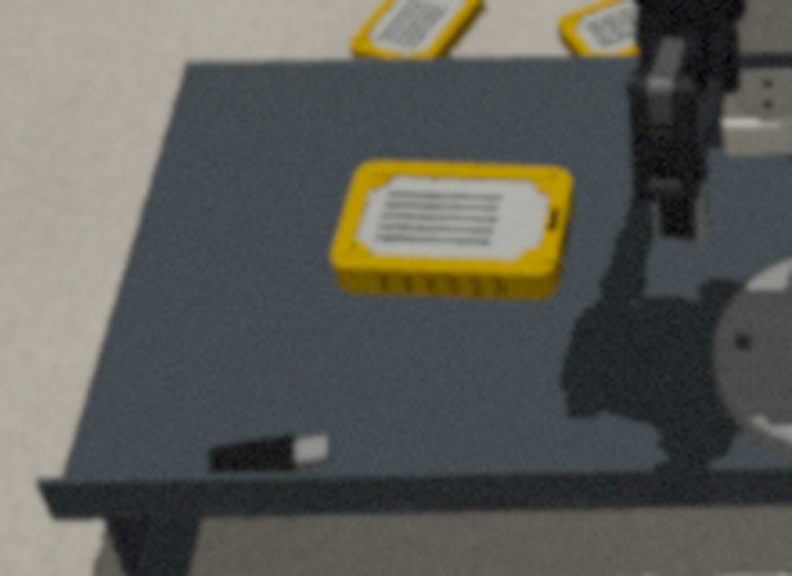

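View pics/c2.png

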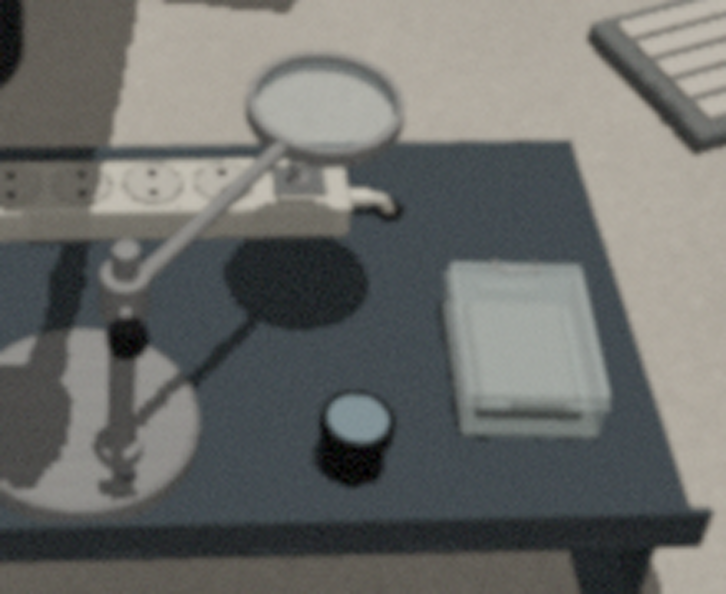

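View pics/c3.png

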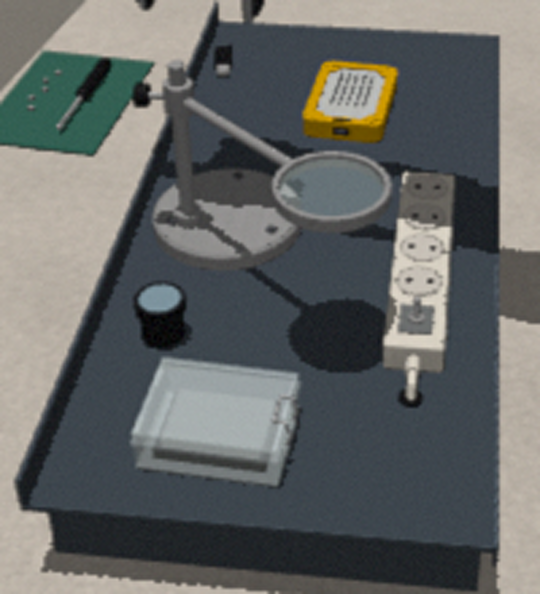

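```bash
cat > h.py <<'E'
import numpy as np, cv2
from scipy.spatial.transform import Rotation as R
from scipy.optimize import least_squares
CAL={'scene':dict(K=np.array([[575.96207792,0,318.13999475],[0,575.96207792,236.79764078],[0,0,1]]),t=np.array([1.30865509,0.13342141,0.87691566]),R=R.from_rotvec([-1.65290332,-1.8537723,0.78110724]).as_matrix()),
'side':dict(K=np.array([[458.57746921,0,321.68500855],[0,458.57746921,241.58783808],[0,0,1]]),t=np.array([0.32688713,0.87813192,0.72793827]),R=R.from_rotvec([-0.34230593,2.65271993,-1.39854593]).as_matrix())}
WK=np.array([[357.97566627,0,314.32096526],[0,357.97566627,242.14384999],[0,0,1]])
HE=np.array([[9.99999764e-01,-6.71557364e-04,-1.41606777e-04,-5.72337500e-04],[6.83485084e-04,9.55684748e-01,2.94391227e-01,-7.45413067e-02],[-6.23691595e-05,-2.94391254e-01,9.55684982e-01,-1.42314625e-01],[0,0,0,1]])
def wrist(pos,rot):
    Rt=R.from_rotvec(rot).as_matrix()
    return dict(K=WK,R=Rt@HE[:3,:3],t=np.array(pos)+Rt@HE[:3,3])
W0=wrist([6.74276171e-01,2.17e-05,2.29957652e-01],[-3.14148588,3.47e-05,3.4946e-03])
def back(c,px,z):
    px=np.atleast_2d(px).astype(float)
    d=(np.c_[px,np.ones(len(px))]@np.linalg.inv(c['K']).T)@c['R'].T
    return c['t']+d*((z-c['t'][2])/d[:,2])[:,None]
def proj(c,P):
    p=(np.atleast_2d(P)-c['t'])@c['R']@c['K'].T
    return p[:,:2]/p[:,2:]
E
python3 - <<'E'
from h import *
S,D=CAL['scene'],CAL['side']
np.set_printoptions(precision=4,suppress=True)
obs=[(S,(-.16,-.35,.07),(131.9,217.5)),(S,(.16,-.35,.094),(91.1,333.6)),(S,(-.16,.35,.07),(463,213)),(S,(.16,.35,.094),(505.8,325.2)),
(D,(-.16,-.35,.07),(384.4,193.7)),(D,(-.16,.35,.07),(384.1,382.6)),(D,(.16,.35,.094),(206.3,357))]
def f(p):
    r=[]
    c,s=np.cos(p[2]),np.sin(p[2]);M=np.array([[c,-s,0],[s,c,0],[0,0,1]])
    for cam,P,u in obs: r.append(proj(cam,M@np.array(P)+[p[0],p[1],0])[0]-u)
    return np.concatenate(r)
s=least_squares(f,[.68,0,0],loss='soft_l1');print(s.x,f(s.x).reshape(-1,2))
p=s.x
for nm,c,px in [("scene",S,[(350.6,298.8),(278,297)]),("wrist",W0,[(186,140),(270,62),(268,232),(350,150)])]:
    print(nm,back(c,px,.086))
print(back(S,(388.5,201.8),.21),back(D,(323.3,250.4),.21))
print('drive top scene',back(S,np.array([(352,165),(570,172),(332,262),(560,275)])/3.6+[80,200],.09))
print('toggle', back(S,np.array([(293,170)])/3.3+[290,170],.113), back(D,np.array([(417,300)])/2.7+[200,180],.113))
E
```

```text
[0.5645 0.0238 0.1436] [[-0.7772 -0.9054]
 [-1.6768  0.4194]
 [-0.1943 -1.1361]
 [ 0.0561  0.2209]
 [ 0.6314 -0.1844]
 [ 0.3676  1.4037]
 [-1.3504  1.7792]]
scene [[ 0.6386  0.1265  0.086 ]
 [ 0.6498 -0.0028  0.086 ]]
wrist [[ 0.5746  0.0687  0.086 ]
 [ 0.6413  0.123   0.086 ]
 [ 0.6349 -0.0048  0.086 ]
 [ 0.7011  0.0611  0.086 ]]
[[0.5099 0.1795 0.21  ]] [[0.5113 0.1752 0.21  ]]
drive top scene [[ 0.5485 -0.2153  0.09  ]
 [ 0.5397 -0.098   0.09  ]
 [ 0.6187 -0.2054  0.09  ]
 [ 0.6136 -0.0875  0.09  ]]
toggle [[0.4565 0.1684 0.113 ]] [[0.4477 0.1667 0.113 ]]
```

>>> carry_out:
  deltas:
    - {"delta_pos":[-0.018,0.0575,0],"dr":[0,0,0]}
    - {"delta_pos":[-0.018,0.0575,0],"dr":[0,0,0]}
    - {"delta_pos":[-0.018,0.0575,0],"dr":[0,0,0]}
    - {"delta_pos":[-0.018,0.0575,0],"dr":[0,0,0]}
    - {"delta_pos":[0,0,0],"dr":[0,0,-0.06]}
    - {"delta_pos":[0,0,0],"dr":[0,0,0]}

```text
time: 0.9
tool_pos: [0.6024, -0.2308, 0.2308]
tcp_rot: [-3.14, -0.091, 0.001]
wrist_force: [0.6, 0.9, -0.6]
width: 1.0
```

```bash
python3 - <<'E'
from workcell import bot
import cv2
s=bot.read_state();print(s['time'],s['tool_pos'].tolist(),s['tcp_rot'].tolist(),s['wrist_force'])
for n in ["scene","wrist"]:
    d=bot.read_camera(n); cv2.imwrite(f"pics/{n}1.png",d["frame"][:,:,::-1])
E
```

```text
0.9 [0.6024023956979079, -0.2308187327543919, 0.23081947950088658] [-3.1397800162386806, -0.09054332591104186, 0.0010374175867141622] [ 0.63375226  0.90746408 -0.63478885]
```

View pics/wrist1.png

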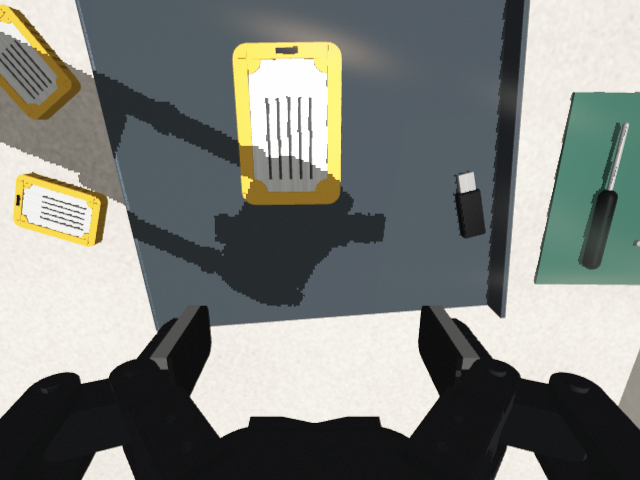

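View pics/scene1.png

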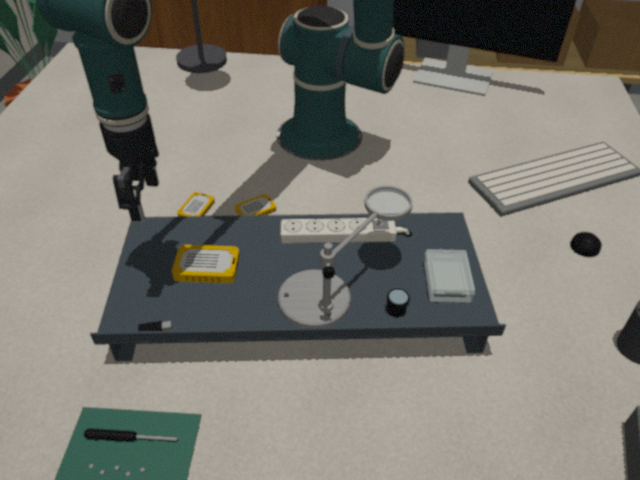

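```bash
python3 - <<'E'
import cv2
s=cv2.imread("pics/wrist1.png")
cv2.imwrite("pics/c4.png",cv2.resize(s[30:220,215:360],None,fx=3.1,fy=3.1,interpolation=cv2.INTER_CUBIC))
E
```

```text
(no output)
```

View pics/c4.png

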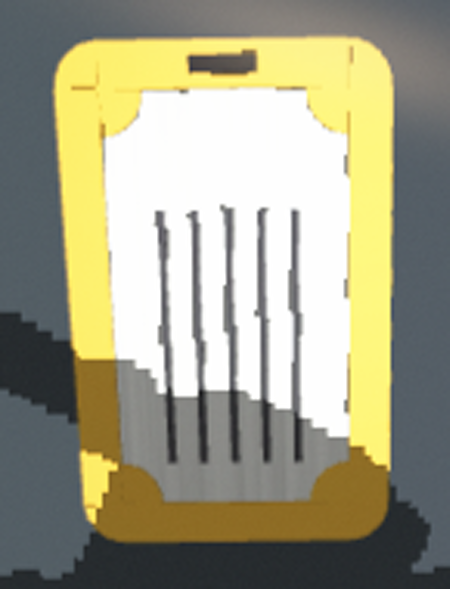

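```bash
python3 - <<'E'
from h import *
np.set_printoptions(precision=4,suppress=True)
W1=wrist([0.6024024,-0.23081873,0.23081948],[-3.13978,-0.0905433,0.0010374])
c=lambda p:np.array(p)/3.1+[215,30]
L=back(W1,[c((55,100)),c((83,480))],.09);Rr=back(W1,[c((393,100)),c((389,480))],.09)
T=back(W1,[c((100,38)),c((350,39))],.09);B=back(W1,[c((120,542)),c((350,542))],.09)
for n,e in zip("LRTB",(L,Rr,T,B)): d=e[1]-e[0];print(n,e[:,:2].ravel(),np.arctan2(d[1],d[0]))
print(back(W1,[(76,0),(157,328)],.07)[:,:2],back(W1,[(157,328),(488,306)],.07)[:,:2])
yw=0.06
ux=np.array([np.cos(yw),np.sin(yw)]);uy=np.array([-ux[1],ux[0]])
l=(L[:,:2]@ux).mean();r=(Rr[:,:2]@ux).mean();t=(T[:,:2]@uy).mean();b=(B[:,:2]@uy).mean()
print('w',r-l,'len',t-b,'cen',ux*(l+r)/2+uy*(t+b)/2)
E
```

```text
L [ 0.5364 -0.1121  0.5426 -0.1995] -1.499482204698315
R [ 0.6144 -0.1076  0.6203 -0.195 ] -1.5028992221999269
T [ 0.5467 -0.0987  0.6036 -0.0956] 0.053278668865814366
B [ 0.5521 -0.215   0.6115 -0.2116] 0.0570905480464597
[[ 0.4176 -0.074 ]
 [ 0.4574 -0.344 ]] [[ 0.4574 -0.344 ]
 [ 0.7688 -0.3028]]
w 0.07801413968303039 len 0.11631253425800153 cen [ 0.5785 -0.1552]
```

>>> carry_out:
  deltas:
    - {"delta_pos":[-0.01,-0.0385,0],"dr":[0,0,-0.005]}
    - {"delta_pos":[-0.0095,-0.0385,0],"dr":[0,0,0]}
    - {"delta_pos":[0,0,0.045],"dr":[0,0,0]}
    - {"delta_pos":[0,0,0.045],"dr":[0,0,0]}
    - {"delta_pos":[0,0,0.04],"dr":[0,0,0]}
    - {"delta_pos":[0,0,0],"dr":[0,0,0]}
  grip: 1.0
  force: 20

```text
time: 1.75
tool_pos: [0.5755, -0.1522, 0.0973]
tcp_rot: [-3.137, -0.104, 0.013]
wrist_force: [-0.4, -0.5, 0.3]
width: 1.002
```

```bash
python3 - <<'E'
from workcell import bot
import cv2
s=bot.read_state();print(s['time'],s['tool_pos'].tolist(),s['tcp_rot'].tolist(),s['wrist_force'])
for n in ["scene","wrist","side"]:
    d=bot.read_camera(n); cv2.imwrite(f"pics/{n}2.png",d["frame"][:,:,::-1])
a=cv2.imread("pics/scene2.png")[180:320,120:300]; b=cv2.imread("pics/side2.png")[150:260,270:410]
a=cv2.resize(a,(640,498));cv2.imwrite("pics/a2.png",a)
cv2.imwrite("pics/b2.png",cv2.resize(b,(700,550),interpolation=cv2.INTER_CUBIC))
E
```

```text
1.75 [0.5754858632614879, -0.15215334342277756, 0.09725633878528982] [-3.136976853736785, -0.10397979996038588, 0.01286214051816239] [-0.40368284 -0.49156066  0.30752885]
```

View pics/wrist2.png

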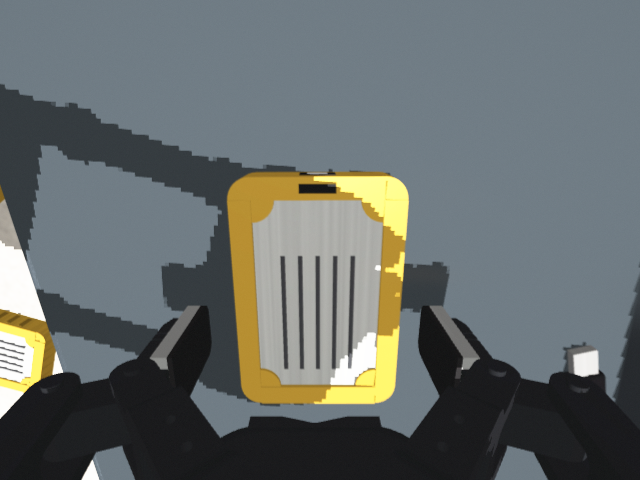

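View pics/a2.png

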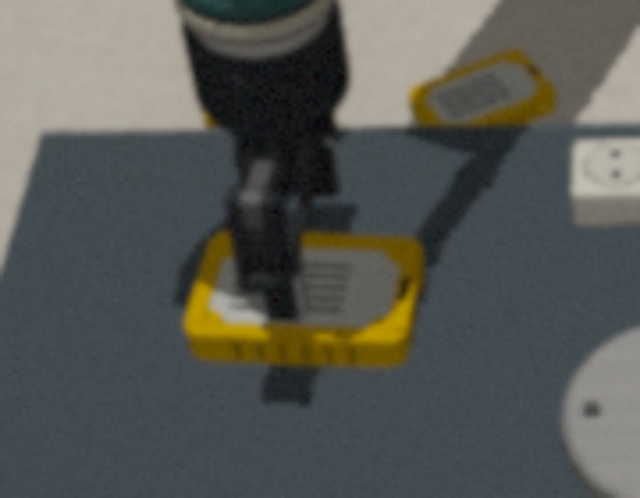

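View pics/b2.png

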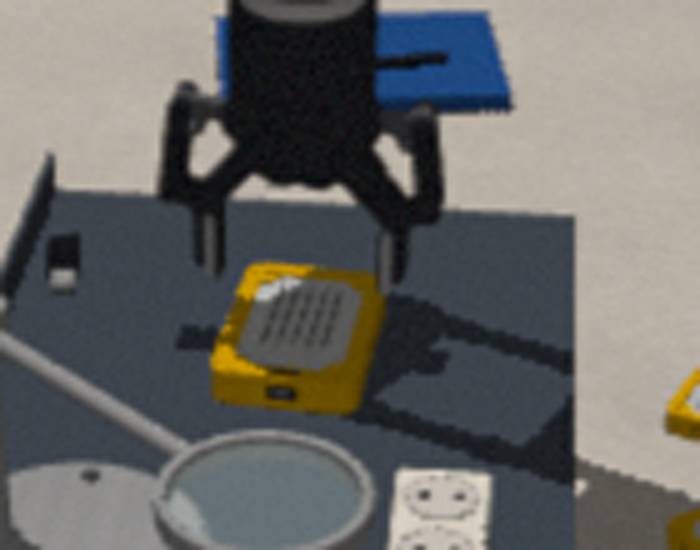

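```bash
python3 - <<'E'
from workcell import bot
s=bot.read_state();print(s['time'],s['tool_pos'].tolist(),s['tcp_rot'].tolist(),s['wrist_force'],abs(s['joint_vel']).max())
E
```

```text
1.9 [0.5803245800207208, -0.1542539506535964, 0.10326985239025663] [3.1389603234608248, 0.10306601389639282, 0.004351306930254533] [-0.39745099  0.00627     0.54127334] 0.017376358567086428
```

>>> carry_out:
  deltas:
    - {"delta_pos":[-0.002,0.001,0.008],"dr":[0,0,0]}
    - {"delta_pos":[0,0,0.009],"dr":[0,0,0]}
    - {"delta_pos":[0,0,0.008],"dr":[0,0,0]}
    - {"delta_pos":[0,0,0.006],"dr":[0,0,0]}
    - {"delta_pos":[0,0,0],"dr":[0,0,0]}
    - {"delta_pos":[0,0,0],"dr":[0,0,0]}

```text
time: 2.65
tool_pos: [0.5769, -0.1556, 0.0703]
tcp_rot: [3.14, 0.102, 0.0]
wrist_force: [-0.2, -0.7, -0.2]
width: 1.0
```

```bash
python3 - <<'E'
from workcell import bot
import cv2
s=bot.read_state();print(s['time'],s['tool_pos'].tolist(),s['tcp_rot'].tolist(),s['wrist_force'])
for n in ["wrist","side"]:
    d=bot.read_camera(n); cv2.imwrite(f"pics/{n}3.png",d["frame"][:,:,::-1])
b=cv2.imread("pics/side3.png")[150:260,270:410]
cv2.imwrite("pics/b3.png",cv2.resize(b,(700,550),interpolation=cv2.INTER_CUBIC))
E
```

```text
2.65 [0.576901827657031, -0.15555295566772037, 0.0702916258525036] [3.1398983605430155, 0.10205130026663697, 7.328481886351318e-05] [-0.15526816 -0.67117738 -0.17052051]
```

View pics/wrist3.png

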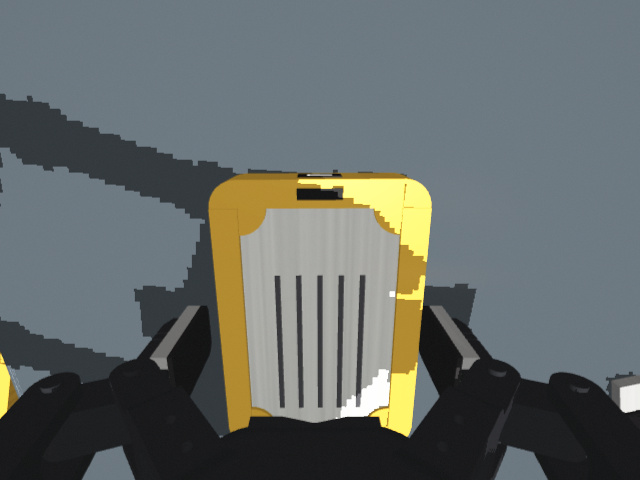

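View pics/b3.png

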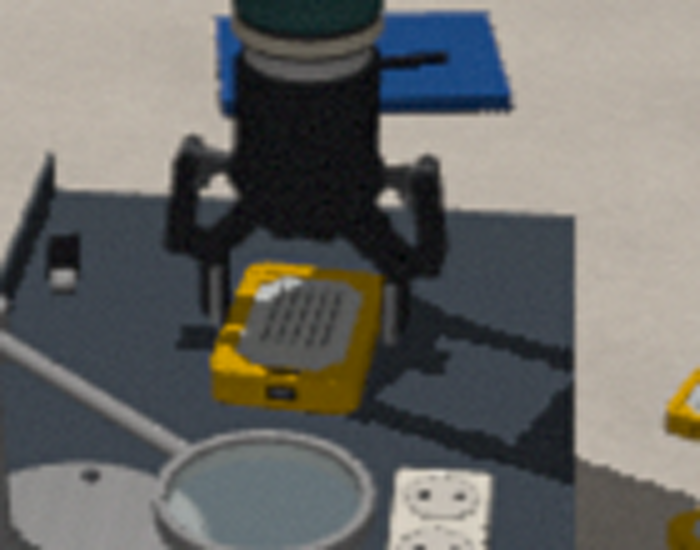

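>>> carry_out:
  deltas:
    - {"delta_pos":[0,0,0.003],"dr":[0,0,0]}
    - {"delta_pos":[0,0,0],"dr":[0,0,0]}

```text
time: 3.0
tool_pos: [0.5766, -0.1554, 0.0671]
tcp_rot: [-3.14, -0.102, 0.001]
wrist_force: [0.3, -1.2, 0.1]
width: 1.003
```

>>> carry_out:
  deltas:
    - {"delta_pos":[0,0,0],"dr":[0,0,0]}
    - {"delta_pos":[0,0,0],"dr":[0,0,0]}
    - {"delta_pos":[0,0,0],"dr":[0,0,0]}
    - {"delta_pos":[0,0,0],"dr":[0,0,0]}
  grip: 0.91
  force: 20

```text
time: 3.5
tool_pos: [0.5771, -0.1555, 0.0674]
tcp_rot: [3.14, 0.102, 0.001]
wrist_force: [1.0, -0.2, -0.3]
width: 0.916
```

>>> carry_out:
  deltas:
    - {"delta_pos":[-0.003,-0.0005,0],"dr":[0,0,-0.013]}
    - {"delta_pos":[-0.003,-0.0005,0],"dr":[0,0,-0.013]}
    - {"delta_pos":[-0.003,-0.0005,0],"dr":[0,0,-0.013]}
    - {"delta_pos":[-0.003,-0.0005,0],"dr":[0,0,-0.013]}
    - {"delta_pos":[-0.003,-0.0005,0],"dr":[0,0,-0.013]}
    - {"delta_pos":[-0.002,0,0],"dr":[0,0,-0.012]}
    - {"delta_pos":[0,0,0],"dr":[0,0,0]}
    - {"delta_pos":[0,0,0],"dr":[0,0,0]}

```text
time: 4.5
tool_pos: [0.5594, -0.1546, 0.0675]
tcp_rot: [-3.134, -0.223, 0.001]
wrist_force: [-1.0, -0.8, 4.5]
width: 0.913
```

```bash
python3 - <<'E'
from workcell import bot
import cv2
s=bot.read_state();print(s['time'],s['tool_pos'].tolist(),s['tcp_rot'].tolist(),s['wrist_force'])
for n in ["wrist","scene"]:
    d=bot.read_camera(n); cv2.imwrite(f"pics/{n}4.png",d["frame"][:,:,::-1])
E
```

```text
4.5 [0.5594158420323659, -0.15462074256224226, 0.06746375291566671] [-3.1336165297593968, -0.22312156473441727, 0.0008657289223178414] [-1.03439651 -0.7507898   4.51001264]
```

View pics/wrist4.png

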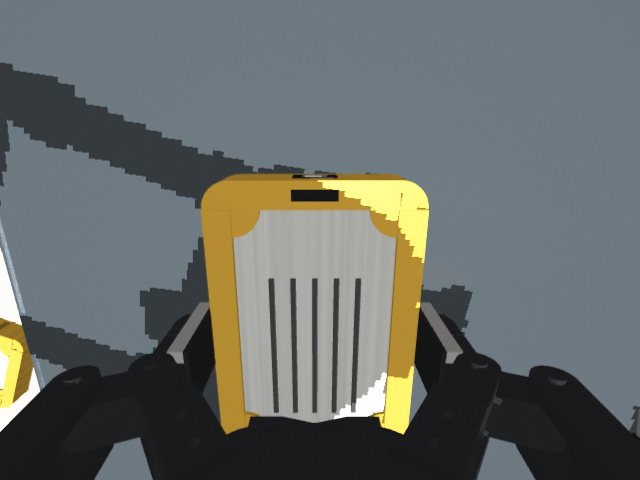

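View pics/scene4.png

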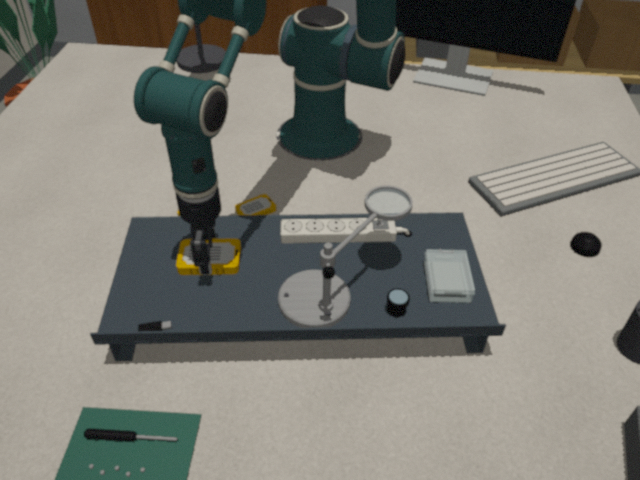

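>>> carry_out:
  deltas:
    - {"delta_pos":[0,0,0],"dr":[0,0,0]}
    - {"delta_pos":[0,0,0],"dr":[0,0,0]}
    - {"delta_pos":[0,0,-0.01],"dr":[0,0,0]}
    - {"delta_pos":[0,0,-0.05],"dr":[0,0,0]}
    - {"delta_pos":[0,0.02,-0.05],"dr":[0,0,0]}
    - {"delta_pos":[0,0.03,-0.05],"dr":[0,0,0]}
    - {"delta_pos":[0,0.02,0],"dr":[0,0,0]}
    - {"delta_pos":[0,0,0],"dr":[0,0,0]}
    - {"delta_pos":[0,0,0],"dr":[0,0,0]}
  grip: 1.0

```text
time: 5.72
tool_pos: [0.5683, -0.2231, 0.2254]
tcp_rot: [-3.132, -0.222, 0.005]
wrist_force: [-0.2, 0.0, -0.4]
width: 1.0
```

```bash
python3 - <<'E'
from workcell import bot
import cv2
s=bot.read_state();print(s['time'],s['tool_pos'].tolist(),s['tcp_rot'].tolist(),s['wrist_force'])
for n in ["wrist"]:
    d=bot.read_camera(n); cv2.imwrite(f"pics/{n}5.png",d["frame"][:,:,::-1])
E
```

```text
5.725 [0.568325860091616, -0.22307759310834493, 0.2253510193931389] [-3.1315811418330686, -0.22230004962264505, 0.004862018163298771] [-0.21229722  0.02904807 -0.35357447]
```

View pics/wrist5.png

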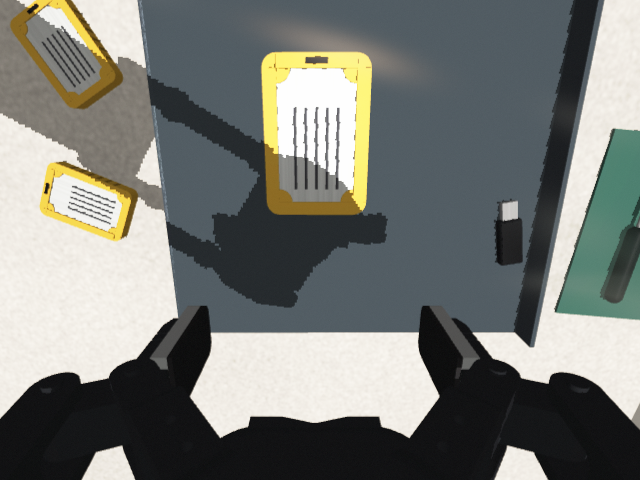

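```bash
python3 - <<'E'
import cv2
s=cv2.imread("pics/wrist5.png")
cv2.imwrite("pics/c5.png",cv2.resize(s[40:225,245:390],None,fx=3.1,fy=3.1,interpolation=cv2.INTER_CUBIC))
E
```

```text
(no output)
```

View pics/c5.png

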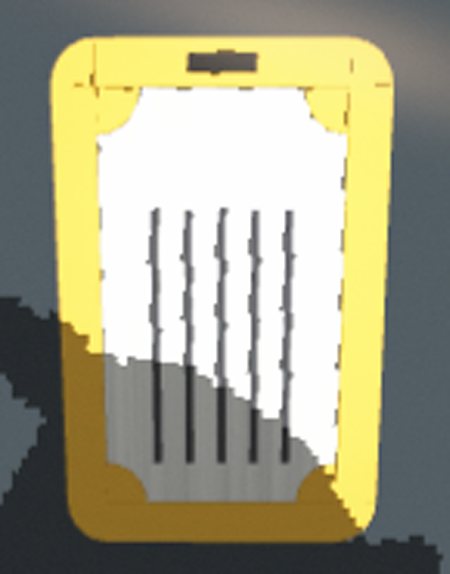

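```bash
python3 - <<'E'
from h import *
np.set_printoptions(precision=4,suppress=True)
W1=wrist([0.5683259,-0.2230776,0.2253510],[-3.1315811,-0.2223,0.00486])
c=lambda p:np.array(p)/3.1+[245,40]
L=back(W1,[c((51,100)),c((67,480))],.09);Rr=back(W1,[c((394,100)),c((378,480))],.09)
T=back(W1,[c((100,38)),c((350,38))],.09);B=back(W1,[c((110,542)),c((340,542))],.09)
for n,e in zip("LRTB",(L,Rr,T,B)): d=e[1]-e[0];print(n,e[:,:2].ravel(),np.arctan2(d[1],d[0]))
print(back(W1,[(139,0),(178,332)],.07)[:,:2],back(W1,[(178,332),(514,332)],.07)[:,:2])
yw=0.142
ux=np.array([np.cos(yw),np.sin(yw)]);uy=np.array([-ux[1],ux[0]])
l=(L[:,:2]@ux).mean();r=(Rr[:,:2]@ux).mean();t=(T[:,:2]@uy).mean();b=(B[:,:2]@uy).mean()
C=ux*(l+r)/2+uy*(t+b)/2
print('w',r-l,'len',t-b,'cen',C)
e=back(W1,[(139,0),(178,332)],.07)[:,:2]@ux
print('drive axis from left edge',(l+r)/2-e, 'want .130')
S=np.array([.565,.0245]);print('shelf',(C-S)@ux,(C-S)@uy)
E
```

```text
L [ 0.514  -0.1144  0.5265 -0.2008] -1.42678227373422
R [ 0.5917 -0.1034  0.604  -0.1898] -1.428695233841462
T [ 0.5237 -0.1001  0.5795 -0.0922] 0.14049812916600224
B [ 0.5391 -0.2152  0.5973 -0.2068] 0.14169944748688268
[[ 0.4187 -0.0768]
 [ 0.4548 -0.3458]] [[ 0.4548 -0.3458]
 [ 0.768  -0.3008]]
w 0.07833892907599971 len 0.1160179849673379 cen [ 0.5593 -0.1537]
drive axis from left edge [0.1283 0.1306] want .130
shelf -0.030871384105814994 -0.1755724463905162
```

>>> carry_out:
  deltas:
    - {"delta_pos":[0.001,0.025,0],"dr":[0,0,0]}
    - {"delta_pos":[0,0,0],"dr":[0.175,0,0]}
    - {"delta_pos":[0,0,0],"dr":[0.175,0,0]}
    - {"delta_pos":[0,0.0125,0.034],"dr":[0,0,0]}
    - {"delta_pos":[0,0.0125,0.034],"dr":[0,0,0]}
    - {"delta_pos":[0,0.0125,0.034],"dr":[0,0,0]}
    - {"delta_pos":[0,0.0125,0.034],"dr":[0,0,0]}
    - {"delta_pos":[0,0,0],"dr":[0,0,0]}
    - {"delta_pos":[0,0,0],"dr":[0,0,0]}
  grip: 0.35

```text
time: 6.9
tool_pos: [0.5747, -0.2495, 0.0831]
tcp_rot: [-2.786, -0.198, 0.034]
wrist_force: [1.0, -0.2, -0.3]
width: 0.35
```

```bash
cat > snap.py <<'E'
from workcell import bot
import cv2,sys
k=sys.argv[1]
s=bot.read_state();print(s['time'],s['tool_pos'].tolist(),s['tcp_rot'].tolist(),s['wrist_force'])
for n in sys.argv[2:]:
    d=bot.read_camera(n); cv2.imwrite(f"pics/{n}{k}.png",d["frame"][:,:,::-1])
E
python3 snap.py 6 wrist side scene; python3 - <<'E'
import cv2
b=cv2.imread("pics/side6.png")[130:240,290:430]
cv2.imwrite("pics/b6.png",cv2.resize(b,(700,550),interpolation=cv2.INTER_CUBIC))
b=cv2.imread("pics/scene6.png")[160:300,100:280]
cv2.imwrite("pics/a6.png",cv2.resize(b,(720,560),interpolation=cv2.INTER_CUBIC))
E
```

```text
6.9 [0.5746707694369338, -0.24947091605064534, 0.0830712407637118] [-2.7855538101567126, -0.19810824248345038, 0.034125374087422555] [ 0.97918545 -0.21223323 -0.31239506]
```

View pics/wrist6.png

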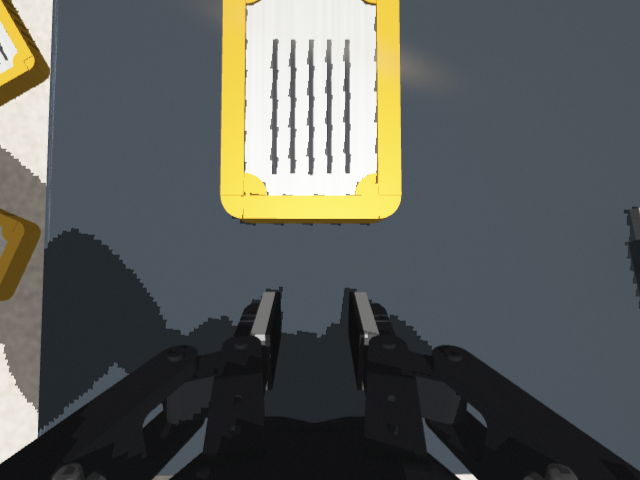

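View pics/b6.png

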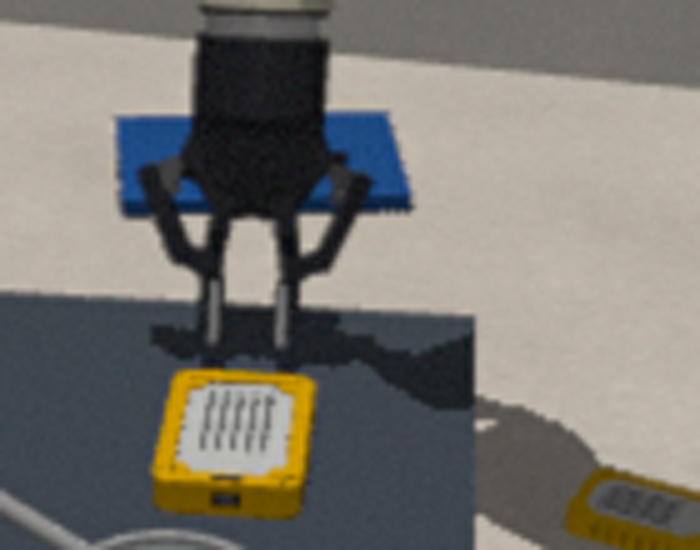

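View pics/a6.png

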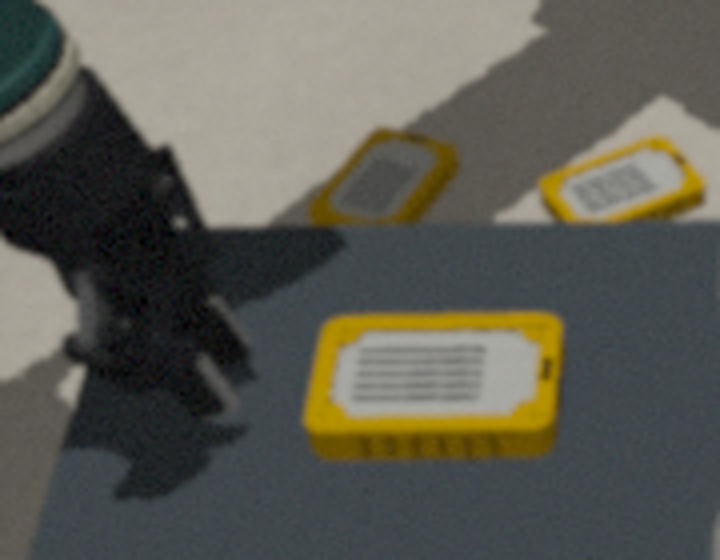

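>>> carry_out:
  deltas:
    - {"delta_pos":[-0.001,0.002,0.0056],"dr":[0,0,0]}
    - {"delta_pos":[0,-0.0141,0.0051],"dr":[0,0,0]}
    - {"delta_pos":[0,-0.0094,0.0034],"dr":[0,0,0]}
    - {"delta_pos":[0,-0.0094,0.0034],"dr":[0,0,0]}
    - {"delta_pos":[0,-0.0094,0.0034],"dr":[0,0,0]}
    - {"delta_pos":[0,-0.0094,0.0034],"dr":[0,0,0]}
    - {"delta_pos":[0,0,0],"dr":[0,0,0]}

```text
time: 7.92
tool_pos: [0.5651, -0.1934, 0.0766]
tcp_rot: [-2.785, -0.199, 0.036]
wrist_force: [0.3, 0.1, -1.1]
width: 0.347
```

```bash
python3 snap.py 7 wrist scene; python3 - <<'E'
import cv2
b=cv2.imread("pics/scene7.png")[170:310,120:300]
cv2.imwrite("pics/a7.png",cv2.resize(b,(720,560),interpolation=cv2.INTER_CUBIC))
E
```

```text
7.925 [0.565073487894215, -0.19344594941585802, 0.0766176949538272] [-2.7845177544561452, -0.19931456480047494, 0.03579274073541051] [ 0.31970511  0.13035031 -1.06219293]
```

View pics/wrist7.png

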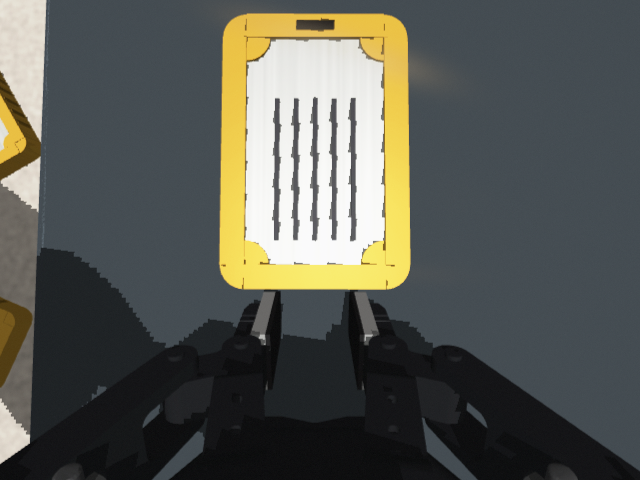

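View pics/a7.png

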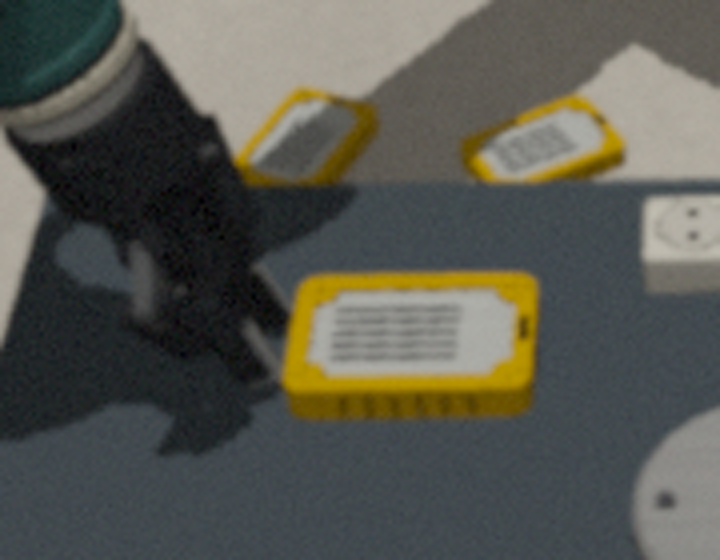

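>>> carry_out:
  deltas:
    - {"delta_pos":[0,-0.0094,0.0034],"dr":[0,0,0]}
    - {"delta_pos":[0,-0.0094,0.0034],"dr":[0,0,0]}
    - {"delta_pos":[0,-0.0094,0.0034],"dr":[0,0,0]}
    - {"delta_pos":[0,-0.0094,0.0034],"dr":[0,0,0]}
    - {"delta_pos":[0,-0.0094,0.0034],"dr":[0,0,0]}
    - {"delta_pos":[0,-0.0094,0.0034],"dr":[0,0,0]}
    - {"delta_pos":[0,0,0],"dr":[0,0,0]}
    - {"delta_pos":[0,0,0],"dr":[0,0,0]}

```text
time: 9.02
tool_pos: [0.5569, -0.1351, 0.0768]
tcp_rot: [-2.785, -0.198, 0.035]
wrist_force: [-0.4, -0.2, -0.5]
width: 0.346
```

```bash
python3 snap.py 8 wrist scene; python3 - <<'E'
import cv2
b=cv2.imread("pics/scene8.png")[170:335,160:372]
cv2.imwrite("pics/a8.png",cv2.resize(b,None,fx=3.6,fy=3.6,interpolation=cv2.INTER_CUBIC))
E
```

```text
9.025 [0.556911936837085, -0.1350571463993368, 0.07682277290315484] [-2.7851953854518934, -0.19838980324358274, 0.03499775428825516] [-0.43410664 -0.24654076 -0.47945044]
```

View pics/wrist8.png

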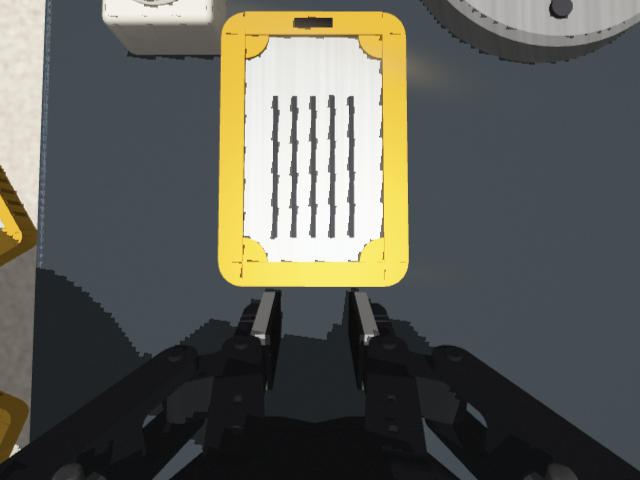

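View pics/a8.png

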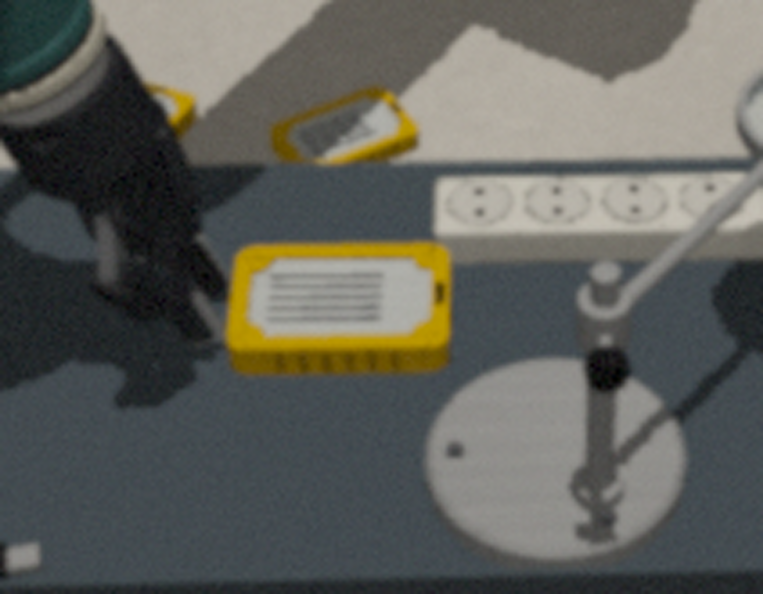

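```bash
python3 - <<'E'
import cv2
s=cv2.imread("pics/wrist8.png")
cv2.imwrite("pics/c8.png",cv2.resize(s[0:80,90:290],None,fx=4,fy=4,interpolation=cv2.INTER_CUBIC))
cv2.imwrite("pics/c8b.png",cv2.resize(s[0:80,380:640],None,fx=3,fy=3,interpolation=cv2.INTER_CUBIC))
E
```

```text
(no output)
```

View pics/c8.png

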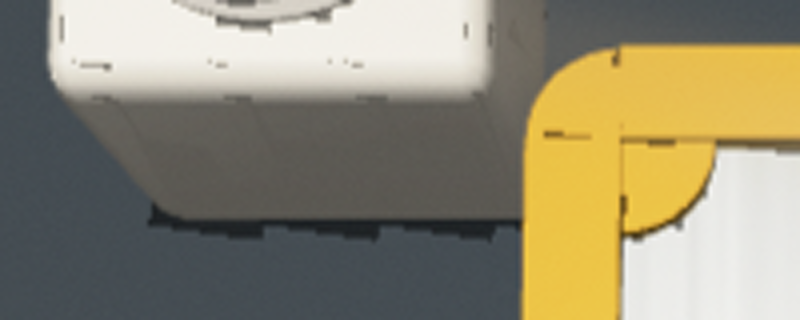

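View pics/c8b.png

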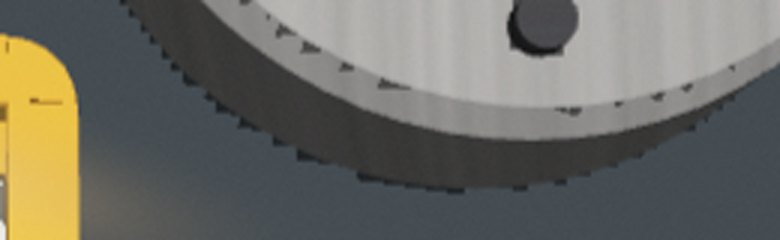

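```bash
python3 - <<'E'
from h import *
np.set_printoptions(precision=4,suppress=True)
W=wrist([0.556911936837085,-0.1350571463993368,0.07682277290315484],[-2.7851953854518934,-0.19838980324358274,0.03499775428825516])
yw=.142;ux=np.array([np.cos(yw),np.sin(yw)]);uy=np.array([-ux[1],ux[0]]);O=np.array([.565,.0245])
f=lambda px,z:np.c_[(back(W,px,z)[:,:2]-O)@ux,(back(W,px,z)[:,:2]-O)@uy]
print('strip top R/L',f([(213.7,10),(102.5,12.5)],.096)); print('strip base R',f([(226.5,5)],.07))
print('drive L',f([(222,50),(219,260)],.09),'R',f([(406.5,50),(408.5,260)],.09),'T',f([(290,11.5),(340,11.5)],.09),'B',f([(260,287),(380,286.5)],.09))
pts=f(np.array([(150,30),(225,108),(300,155),(380,180),(460,190),(540,185),(630,160)])/3+[380,0],.07)
s=least_squares(lambda p:np.hypot(*(pts-p).T)-.065,[.077,.025]);print('disc',s.x,s.fun)
E
```

```text
strip top R/L [[-0.0719 -0.0342]
 [-0.117  -0.0352]]
strip base R [[-0.0734 -0.0129]]
drive L [[-0.0699 -0.0472]
 [-0.07   -0.1354]] R [[ 0.0076 -0.0473]
 [ 0.0072 -0.1354]] T [[-0.0414 -0.0305]
 [-0.0203 -0.0305]] B [[-0.0532 -0.1463]
 [-0.0045 -0.1461]]
disc [0.0761 0.0231] [-0.0005  0.0001  0.0005  0.0001 -0.     -0.0001 -0.0002]
```

>>> carry_out:
  deltas:
    - {"delta_pos":[0,-0.0094,0.0034],"dr":[0,0,0]}
    - {"delta_pos":[0,-0.0094,0.0034],"dr":[0,0,0]}
    - {"delta_pos":[0,-0.0094,0.0034],"dr":[0,0,0]}
    - {"delta_pos":[0,-0.0094,0.0034],"dr":[0,0,0]}
    - {"delta_pos":[0,-0.0094,0.0034],"dr":[0,0,0]}
    - {"delta_pos":[0,-0.0094,0.0034],"dr":[0,0,0]}
    - {"delta_pos":[0,-0.0094,0.0034],"dr":[0,0,0]}
    - {"delta_pos":[0,-0.0047,0.0017],"dr":[0,0,0]}
    - {"delta_pos":[0,0,0],"dr":[0,0,0]}

```text
time: 10.25
tool_pos: [0.5461, -0.0604, 0.0771]
tcp_rot: [-2.785, -0.199, 0.035]
wrist_force: [0.2, 0.2, 0.1]
width: 0.347
```

```bash
python3 snap.py 9 wrist scene; python3 - <<'E'
import cv2
b=cv2.imread("pics/scene9.png")[150:335,200:430]
cv2.imwrite("pics/a9.png",cv2.resize(b,None,fx=3.2,fy=3.2,interpolation=cv2.INTER_CUBIC))
E
```

```text
10.25 [0.5461290764573979, -0.06042998912116528, 0.07706682353406635] [-2.7848473079227505, -0.19876914281420832, 0.03528561908824597] [0.21623959 0.17937688 0.07040911]
```

View pics/wrist9.png

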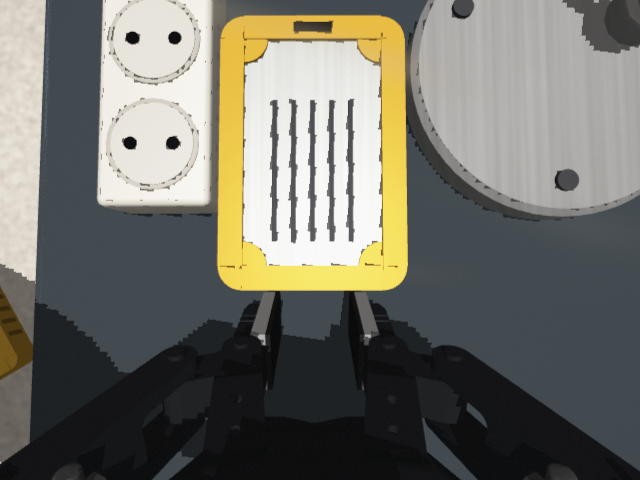

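View pics/a9.png

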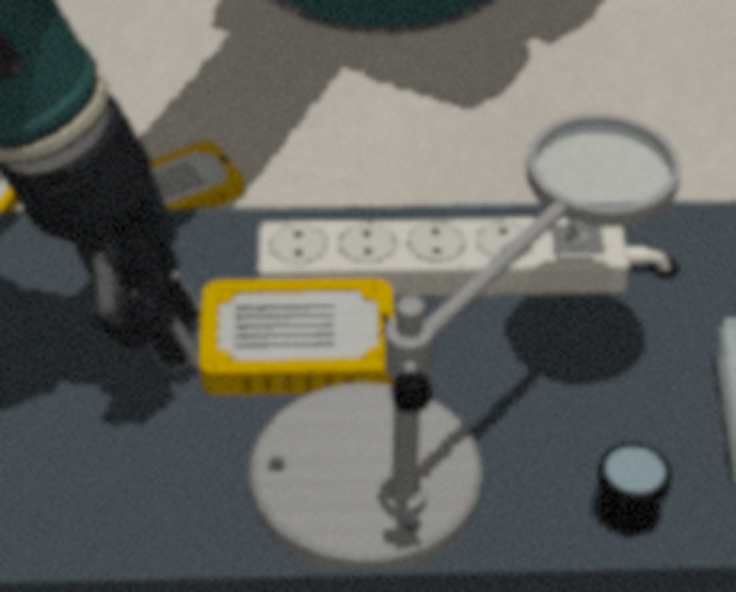

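>>> carry_out:
  deltas:
    - {"delta_pos":[0,-0.0094,0.0034],"dr":[0,0,0]}
    - {"delta_pos":[0,-0.0094,0.0034],"dr":[0,0,0]}
    - {"delta_pos":[0,-0.0094,0.0034],"dr":[0,0,0]}
    - {"delta_pos":[0,-0.0094,0.0034],"dr":[0,0,0]}
    - {"delta_pos":[0,-0.0094,0.0034],"dr":[0,0,0]}
    - {"delta_pos":[0,-0.0094,0.0034],"dr":[0,0,0]}
    - {"delta_pos":[0,0,0],"dr":[0,0,0]}
    - {"delta_pos":[0,0,0],"dr":[0,0,0]}

```text
time: 11.35
tool_pos: [0.5378, -0.0015, 0.0772]
tcp_rot: [-2.785, -0.198, 0.035]
wrist_force: [-0.2, -0.6, 0.7]
width: 0.351
```

```bash
python3 snap.py 10 wrist scene; python3 - <<'E'
import cv2
b=cv2.imread("pics/scene10.png")[150:335,200:430]
cv2.imwrite("pics/a10.png",cv2.resize(b,None,fx=3.2,fy=3.2,interpolation=cv2.INTER_CUBIC))
E
```

```text
11.35 [0.5378196742082447, -0.0014825090602514938, 0.07723668284008006] [-2.7852146552736023, -0.19844503093989785, 0.034924576941546256] [-0.23150682 -0.6017601   0.70609271]
```

View pics/wrist10.png

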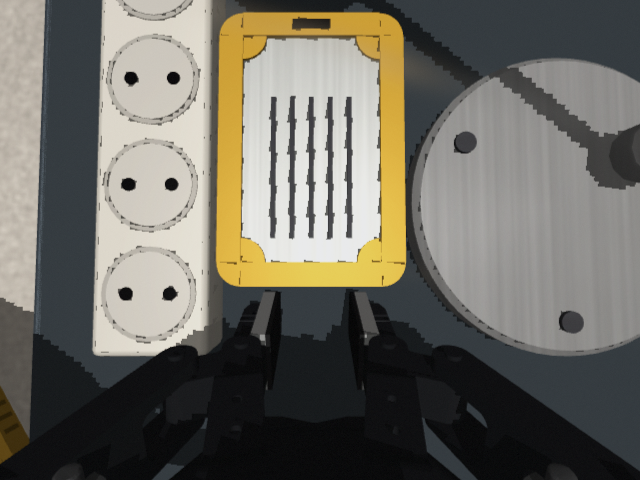

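View pics/a10.png

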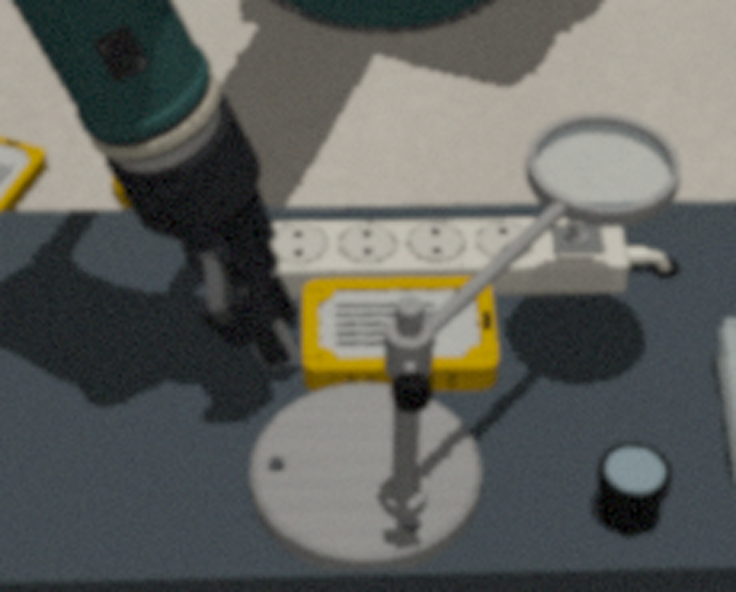

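```bash
python3 - <<'E'
import cv2
s=cv2.imread("pics/wrist10.png")
cv2.imwrite("pics/c10.png",cv2.resize(s[40:370,390:640],None,fx=1.8,fy=1.8,interpolation=cv2.INTER_CUBIC))
E
```

```text
(no output)
```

View pics/c10.png

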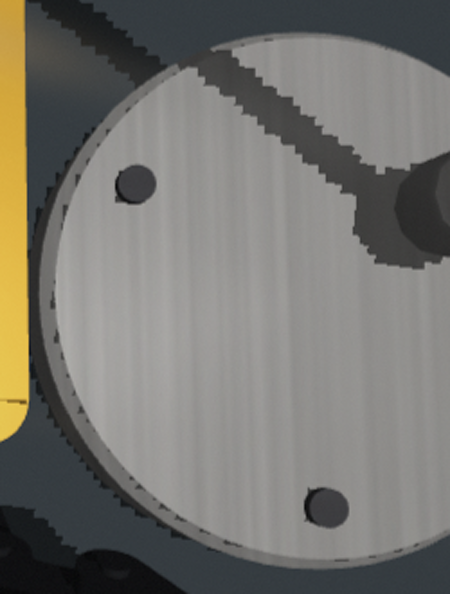

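```bash
python3 - <<'E'
from h import *
np.set_printoptions(precision=4,suppress=True)
W=wrist([0.5378196742082447,-0.0014825090602514938,0.07723668284008006],[-2.7852146552736023,-0.19844503093989785,0.034924576941546256])
yw=.142;ux=np.array([np.cos(yw),np.sin(yw)]);uy=np.array([-ux[1],ux[0]]);O=np.array([.565,.0245])
f=lambda px,z:np.c_[(back(W,px,z)[:,:2]-O)@ux,(back(W,px,z)[:,:2]-O)@uy]
print('drive L',f([(220,50),(217,260)],.09),'R',f([(404.5,50),(406.5,260)],.09),'T',f([(290,12),(340,12)],.09),'B',f([(260,287),(380,286.5)],.09))
pts=f(np.array([(300,32),(180,68),(45,235),(40,290),(60,380),(130,480),(230,552),(320,568),(400,556)])/1.8+[390,40],.0845)
s=least_squares(lambda p:np.hypot(*(pts-p).T)-.065,[.077,.025]);print('disc',s.x,s.fun)
E
```

```text
drive L [[-0.0709  0.0879]
 [-0.071  -0.0004]] R [[ 0.0068  0.0879]
 [ 0.0065 -0.0005]] T [[-0.0414  0.1045]
 [-0.0203  0.1045]] B [[-0.0533 -0.0114]
 [-0.0045 -0.0112]]
disc [0.0766 0.024 ] [-0.0013 -0.002   0.001   0.001  -0.0001 -0.0016 -0.0002 -0.0005 -0.001 ]
```

>>> carry_out:
  deltas:
    - {"delta_pos":[0,-0.0094,0.0034],"dr":[0,0,0]}
    - {"delta_pos":[0,-0.0094,0.0034],"dr":[0,0,0]}
    - {"delta_pos":[0,-0.0094,0.0034],"dr":[0,0,0]}
    - {"delta_pos":[0,-0.0094,0.0034],"dr":[0,0,0]}
    - {"delta_pos":[0,-0.0066,0.0024],"dr":[0,0,0]}
    - {"delta_pos":[0,-0.0047,0.0017],"dr":[0,0,0]}
    - {"delta_pos":[0,-0.0019,0.0007],"dr":[0,0,0]}
    - {"delta_pos":[0,0,0],"dr":[0,0,0]}
    - {"delta_pos":[0,0,0],"dr":[0,0,0]}

```text
time: 12.58
tool_pos: [0.5302, 0.0519, 0.0774]
tcp_rot: [-2.785, -0.198, 0.035]
wrist_force: [0.2, 0.3, -0.2]
width: 0.35
```

```bash
python3 snap.py 11 wrist scene side; python3 - <<'E'
import cv2
b=cv2.imread("pics/scene11.png")[150:335,220:450]
cv2.imwrite("pics/a11.png",cv2.resize(b,None,fx=3.2,fy=3.2,interpolation=cv2.INTER_CUBIC))
E
```

```text
12.575 [0.5302094538948231, 0.05185061964483942, 0.0773647369351801] [-2.7851034717692706, -0.19774532229906153, 0.034881061990788526] [ 0.16657407  0.30950397 -0.19530212]
```

View pics/wrist11.png

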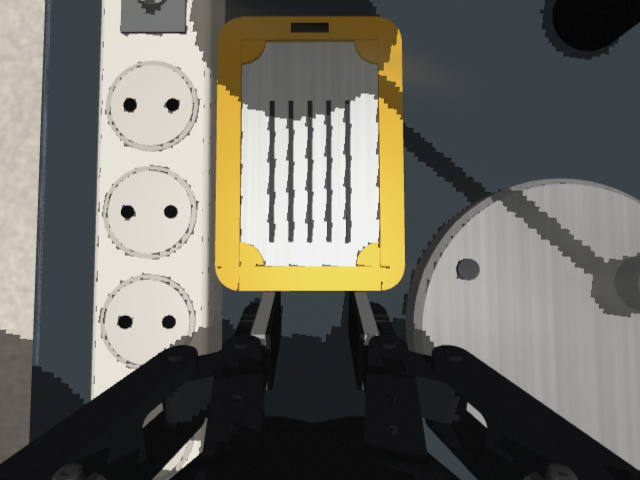

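View pics/a11.png

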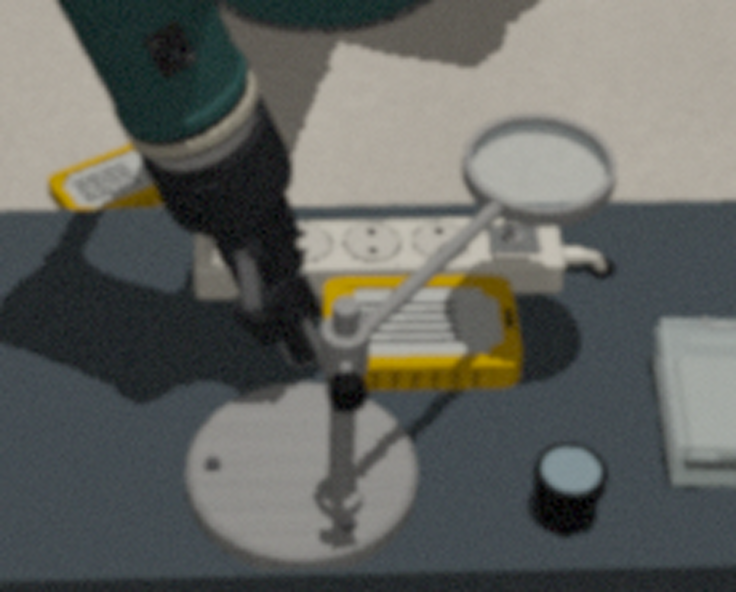

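View pics/side11.png

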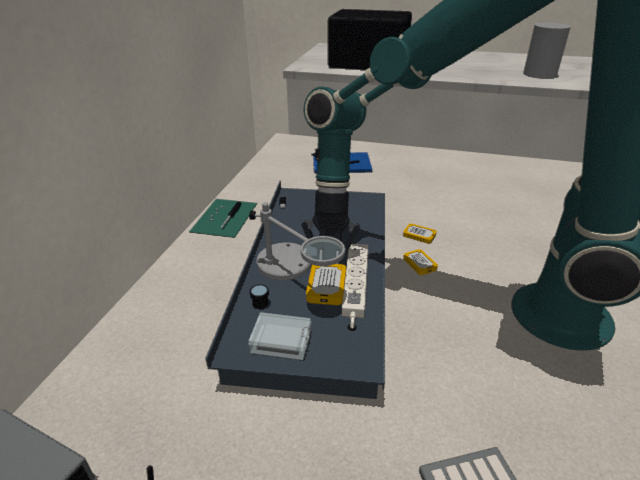

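```bash
python3 - <<'E'
from h import *
np.set_printoptions(precision=4,suppress=True)
W=wrist([0.5302094538948231,0.05185061964483942,0.0773647369351801],[-2.7851034717692706,-0.19774532229906153,0.034881061990788526])
yw=.142;ux=np.array([np.cos(yw),np.sin(yw)]);uy=np.array([-ux[1],ux[0]]);O=np.array([.565,.0245])
g=lambda P:np.c_[(P[:,:2]-O)@ux,(P[:,:2]-O)@uy]
print('port wrist',g(back(W,[(309.5,15.5)],.09)),back(W,[(309.5,15.5)],.09))
S,D=CAL['scene'],CAL['side']
s=least_squares(lambda P:np.r_[proj(S,P)[0]-[388.3,201.6],proj(D,P)[0]-[323,250.5]],[.51,.178,.21]);print('lens',s.x,s.fun,g(s.x[None]))
print('lens z.21',g(back(S,[(388.3,201.6)],.21)),g(back(D,[(323,250.5)],.21)))
# port end in scene: top edge right mid
print('port scene',g(back(S,np.array([(519,315)])/3.2+[220,150],.09)))
E
```

```text
port wrist [[-0.0331  0.1569]] [[0.51   0.1752 0.09  ]]
lens [0.5112 0.1788 0.2119] [-0.0962 -0.1585 -0.1342  0.1495] [[-0.0314  0.1603]]
lens z.21 [[-0.0332  0.1609]] [[-0.0313  0.1572]]
port scene [[-0.0347  0.1606]]
```

>>> carry_out:
  deltas:
    - {"delta_pos":[0,-0.0019,0.0007],"dr":[0,0,0]}
    - {"delta_pos":[0,0,0],"dr":[0,0,0]}
    - {"delta_pos":[0,0.0094,-0.0034],"dr":[0,0,0]}
    - {"delta_pos":[0,0.0188,-0.0069],"dr":[0,0,0]}
    - {"delta_pos":[0,0.0282,-0.0103],"dr":[0,0,0]}
    - {"delta_pos":[0,0.0282,-0.0103],"dr":[0,0,0]}
    - {"delta_pos":[0,0,-0.04],"dr":[0,0,0]}
    - {"delta_pos":[0,0,-0.04],"dr":[0,0,0]}
    - {"delta_pos":[0,0,0],"dr":[0,0,0]}
    - {"delta_pos":[0,0,0],"dr":[0,0,0]}

```text
time: 13.98
tool_pos: [0.5462, -0.0633, 0.1521]
tcp_rot: [-2.785, -0.197, 0.035]
wrist_force: [-0.1, -0.0, 0.4]
width: 0.351
```

```bash
python3 snap.py 12 wrist scene side; python3 - <<'E'
import cv2
b=cv2.imread("pics/scene12.png")[150:335,270:500]
cv2.imwrite("pics/a12.png",cv2.resize(b,None,fx=3.2,fy=3.2,interpolation=cv2.INTER_CUBIC))
b=cv2.imread("pics/side12.png")[180:400,200:400]
cv2.imwrite("pics/b12.png",cv2.resize(b,None,fx=2.7,fy=2.7,interpolation=cv2.INTER_CUBIC))
E
```

```text
13.975 [0.5461676153936477, -0.06327116466614177, 0.1520571839534793] [-2.7853863388940483, -0.19669795215766706, 0.03534700363083157] [-0.14646898 -0.00982835  0.42888335]
```

View pics/a12.png

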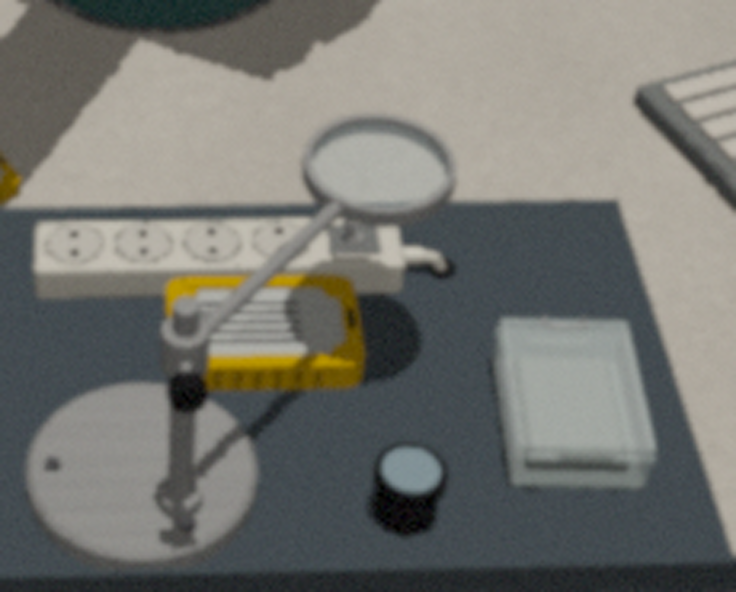

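View pics/b12.png

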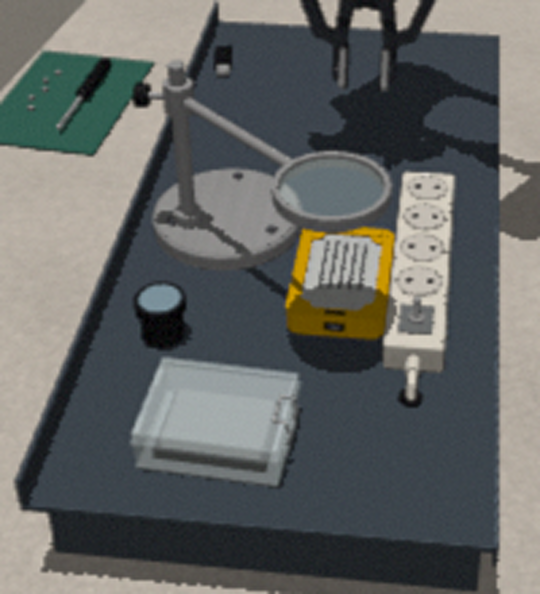

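View pics/wrist12.png

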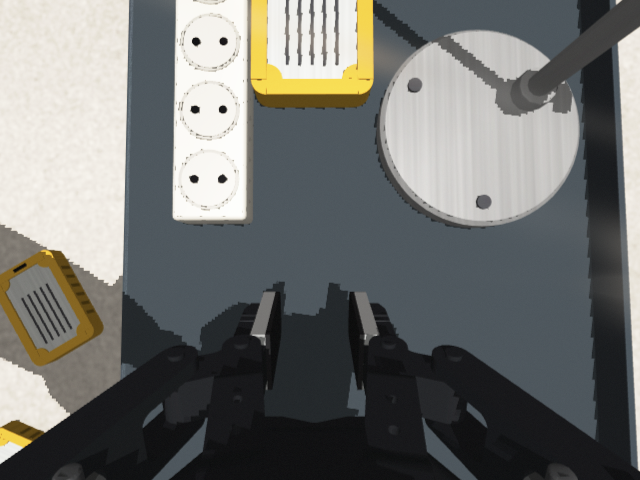

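```bash
python3 - <<'E'
from h import *
from workcell import bot
yw=.142;ux=np.array([np.cos(yw),np.sin(yw)]);uy=np.array([-ux[1],ux[0]]);O=np.array([.565,.0245])
g=lambda P:np.c_[(P[:,:2]-O)@ux,(P[:,:2]-O)@uy]
print(g(back(CAL['side'],[np.array([338,311])/2.7+[200,180]],.09)),g(back(CAL['scene'],[np.array([361,316])/3.2+[270,150]],.09)))
bot.finish_job()
E
```

```text
[[-0.03493275  0.15038352]] [[-0.03378291  0.16175661]]
the job is handed in; nothing more can be done
```

I pushed the drive through the gap, port end first, and handed the job in at about 14 s of the 51 s allowed. finish_job reports no verdict.

**How it was done:** I first straddled the drive with the jaws at light force and slid it flat, to centre it on the gap line and square it to the shelf. Then I pushed it from behind with both fingertips, the hand leaning back to stay clear of the lens ring. I finished with a 2 mm nudge and backed the hand away.

**Last checks:**
- **Port position:** Measured before the nudge, the wrist camera put the port middle about 3 to 4 mm from the point below the lens (limit 15 mm).
- **Disagreement between cameras:** After the nudge, the scene camera put the port 2 to 4 mm off. A coarser reading from the side camera put it about 8 to 11 mm short. I trust the closer wrist reading most, and even the worst figure is within the limit.
- **Gap passage:** With its port end 80 mm past the disc's centre, the drive was within about 2 mm of the gap's middle line and square to it.
- **Flatness:** The drive looked flat in every picture, and the wrist force was under 1.5 N at each reading during the push.
- **Other things:** By eye in the final pictures, the toggle, drive box, loupe and memory stick are where they started. I did not measure them. The gripper is clear of everything.

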